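# Plug the open manifold ports and draw the syringe for a leak check

### The job

Ready the perfusion rig for a leak check: take spare stoppers from the rack and put one, fully home, into each port of the manifold that stands open, leaving the stoppers already in ports, the unused spare in the rack and everything else on the bench where they are. Then take the syringe plunger by its knob and draw it straight up by 50 mm, partway out of the glass barrel, keeping it in line with the bore and never forcing it hard against the glass. Finish holding the plunger steady at that height, not wedged in the barrel: your program ends with the plunger still in the gripper.

Things in the scene. Friction and masses are not known exactly. Their poses are not given: they have to be found in the camera images.
- rig: Leak-check rig, fixed: black baseplate 110 x 360 x 12 mm (x, y, z). On it an aluminium manifold block 42 x 192 mm, top 52 mm above the bench, with five ports in a row along y; a gauge at the -y end (42 mm across, top 65 mm high); at the +y end an upright glass syringe, stayed by a 128 mm tall post on its +x side. Origin: centre of the baseplate on the bench; z up.
- port1 (a point): Port 1: centre of its mouth in the manifold's top face, 52 mm above the bench, at x = 0, y = -100 mm of the rig (pitch 38 mm). Vertical bore 13 mm wide, 30 mm deep. Axes as the rig's. Three of the five ports hold a stopper at the start; two, any two, are open.
- port2 (a point): Port 2: centre of its mouth in the manifold's top face, 52 mm above the bench, at x = 0, y = -62 mm of the rig (pitch 38 mm). Vertical bore 13 mm wide, 30 mm deep. Axes as the rig's. Three of the five ports hold a stopper at the start; two, any two, are open.
- port3 (a point): Port 3: centre of its mouth in the manifold's top face, 52 mm above the bench, at x = 0, y = -24 mm of the rig (pitch 38 mm). Vertical bore 13 mm wide, 30 mm deep. Axes as the rig's. Three of the five ports hold a stopper at the start; two, any two, are open.
- port4 (a point): Port 4: centre of its mouth in the manifold's top face, 52 mm above the bench, at x = 0, y = 14 mm of the rig (pitch 38 mm). Vertical bore 13 mm wide, 30 mm deep. Axes as the rig's. Three of the five ports hold a stopper at the start; two, any two, are open.
- port5 (a point): Port 5: centre of its mouth in the manifold's top face, 52 mm above the bench, at x = 0, y = 52 mm of the rig (pitch 38 mm). Vertical bore 13 mm wide, 30 mm deep. Axes as the rig's. Three of the five ports hold a stopper at the start; two, any two, are open.
- stopper1: Black rubber stopper, in one of the ports at the start. All six alike: foot 18 mm long, tapered from 12 to 7 mm; flange 22 mm across, 4 mm thick; above it a round knob 16 mm across, 26 mm tall. Origin: on the axis at the flange's underside, which rests on the block when home (knob's top 30 mm above, foot's end 18 mm below). z up along the axis. 20 g.
- stopper2: Black rubber stopper, in one of the ports at the start. All six alike: foot 18 mm long, tapered from 12 to 7 mm; flange 22 mm across, 4 mm thick; above it a round knob 16 mm across, 26 mm tall. Origin: on the axis at the flange's underside, which rests on the block when home (knob's top 30 mm above, foot's end 18 mm below). z up along the axis. 20 g.
- stopper3: Black rubber stopper, in one of the ports at the start. All six alike: foot 18 mm long, tapered from 12 to 7 mm; flange 22 mm across, 4 mm thick; above it a round knob 16 mm across, 26 mm tall. Origin: on the axis at the flange's underside, which rests on the block when home (knob's top 30 mm above, foot's end 18 mm below). z up along the axis. 20 g.
- stopper4: Black rubber stopper, a spare, in the rack at the start. All six alike: foot 18 mm long, tapered from 12 to 7 mm; flange 22 mm across, 4 mm thick; above it a round knob 16 mm across, 26 mm tall. Origin: on the axis at the flange's underside, which rests on the block when home (knob's top 30 mm above, foot's end 18 mm below). z up along the axis. 20 g.
- stopper5: Black rubber stopper, a spare, in the rack at the start. All six alike: foot 18 mm long, tapered from 12 to 7 mm; flange 22 mm across, 4 mm thick; above it a round knob 16 mm across, 26 mm tall. Origin: on the axis at the flange's underside, which rests on the block when home (knob's top 30 mm above, foot's end 18 mm below). z up along the axis. 20 g.
- stopper6: Black rubber stopper, a spare, in the rack at the start. All six alike: foot 18 mm long, tapered from 12 to 7 mm; flange 22 mm across, 4 mm thick; above it a round knob 16 mm across, 26 mm tall. Origin: on the axis at the flange's underside, which rests on the block when home (knob's top 30 mm above, foot's end 18 mm below). z up along the axis. 20 g.
- rack: Rack of the spares, fixed: grey block 116 x 40 x 30 mm (x, y, z), three 13 mm holes, 25 mm deep, in its top, in a row along its x at -38, 0 and 38 mm. Each holds one spare at the start. Origin: centre of its underside on the bench.
- plunger: White plunger, loose in the syringe: piston 30 mm across, 124 mm long; neck; then a round knob 26 mm across, from 130 to 160 mm above the origin (160 to 190 mm above the bench at the start). Origin: centre of its lower end, at the start on the bore's floor. z up along its axis. About 0.2 kg (varies); slides freely with 1 mm of room all round and sinks back when let go.
- bore_floor (a point): Centre of the floor of the syringe's bore, 30 mm above the bench, at x = 0, y = 140 mm of the rig. Bore vertical, 32 mm wide, 115 mm deep. Axes as the rig's. The height of the plunger's origin above this point is how far it is drawn; 0 at the start.
- barrel_rim (a point): Centre of the glass barrel's upper end, on the bore's axis, 145 mm above the bench. Barrel 40 mm across, with a 52 mm flange, 5 mm thick, at this rim.
- oil_bottle: Bystander, to be left alone: amber immersion-oil bottle, 28 mm across, 62 mm tall. Origin: centre of its underside.
- dish: Bystander, to be left alone: closed clear culture dish, 60 mm across, 15 mm tall. Origin: centre of its underside.
- objective: Bystander, to be left alone: microscope objective standing on its thread end, 33 mm across, 46 mm tall. Origin: centre of its underside.
- bung: Bystander, to be left alone: larger black rubber bung without a knob, 34 mm across, 30 mm tall; it fits none of the ports. Origin: centre of its underside.
- slip_box: Bystander, to be left alone: clear box of cover slips, 60 x 32 x 20 mm. Origin: centre of its underside.
- screwdriver: Bystander, to be left alone: small screwdriver lying down, 150 mm long. Origin: centre of its underside.
- mouse: Bystander, to be left alone: black computer mouse, 62 x 100 x 32 mm. Origin: centre of its underside.
Mind the look-alikes: they are no part of the job. What is shaped like the plunger but green or orange is not meant.

How it is judged:
On the way, in this order (a step that is already met when the one before it is completed fails the run):
1. all five ports are closed by stoppers (distance between any of stopper1, stopper2, stopper3, stopper4, stopper5, stopper6 and port1 below 0.004 m and distance between any of stopper1, stopper2, stopper3, stopper4, stopper5, stopper6 and port2 below 0.004 m and distance between any of stopper1, stopper2, stopper3, stopper4, stopper5, stopper6 and port3 below 0.004 m and distance between any of stopper1, stopper2, stopper3, stopper4, stopper5, stopper6 and port4 below 0.004 m and distance between any of stopper1, stopper2, stopper3, stopper4, stopper5, stopper6 and port5 below 0.004 m), for 0.2 s.
2. the plunger is drawn about 50 mm (z of plunger in the frame of bore_floor between 0.042 and 0.058 m), for 0.3 s.
At the end, for the whole second after the job is handed in: A stopper home in each port (within 4 mm), all six upright (0.1 rad), one spare still in its rack hole (20 mm); the plunger drawn 42 to 58 mm, in line with the bore (0.035 rad), still (10 mm/s), gripped (over 1.5 N), not wedged in the barrel (under 8 N) (all of step 1 and all of step 2 and angle between each of stopper1, stopper2, stopper3, stopper4, stopper5, stopper6's own z axis and vertical below 0.1 rad and distance of any of stopper4, stopper5, stopper6 from where it was at the start of the episode below 0.02 m and angle between the z axis of plunger and the z axis of bore_floor, either way round below 0.035 rad and contact force between the fingers and plunger above 1.5 N and contact force between plunger and rig below 8 N and linear speed of plunger below 0.01 m/s); the arm keeps its last pose, push and grip.
It fails at once if a stopper that was already in a port is disturbed (moved over 10 mm) (distance of any of stopper1, stopper2, stopper3 from where it was at the start of the episode above 0.01 m).
It fails at once if the plunger is forced against the barrel with over 30 N (contact force between plunger and rig above 30 N).
It fails at once if the plunger is drawn over 95 mm, nearly out of the barrel (z of plunger in the frame of bore_floor above 0.095 m).
It fails at once if a bystander is moved over 30 mm (distance of any of oil_bottle, dish, objective, bung, slip_box, screwdriver, mouse from where it was at the start of the episode above 0.03 m).
It also fails if it takes over 69 s, if anything falls off the work surface, if the arm or the gripper's body presses on something with over 40 N, if the wrist force passes 120 N, or if a joint passes its speed limit or range.

### The arm

A 7-joint arm with a two-finger parallel gripper is mounted at the origin on the work surface. World frame = base frame: x ahead of the robot, y to its left, z up, the work surface at z = 0. Lengths are in m, angles in rad, forces in N, time in s.
With the tool pointing down it reaches from about 0.425 to 1.025 m from the base axis. Payload 3.6 kg.
Tool frame: the origin (TCP) lies midway between the tips of the shut fingers; the grasp point (between the pads) lies 19 mm behind it; z points along the fingers, y is the line along which they close (so a half turn about z gives the same grasp; the last joint's range is limited). The gripper opens to 85 mm and grips with 20 to 120 N. Pads are 22 mm wide; open, the fingers measure 114 mm over their backs; the gripper's body (76 mm by 85 mm) begins 54 mm behind the grasp point. The pads swing forward as they close: fully open they stand 13 mm farther back than shut.
Start: joints at [1.093, 0.591, 0.048, 1.609, -0.033, 0.943, -0.034], TCP at [0.272, -0.672, 0.231] pointing down, gripper open.
Joint ranges: [-2.69, 2.69], [-0.47, 2.24], [-1.27, 1.36], [0.19, 2.51], [-1.53, 4.68], [0.08, 2.07], [-3.09, 3.09]. Speed limits (rad/s): [2.57, 2.57, 3.14, 3.14, 3.14, 3.14, 3.14].

### API

Orientations are given as a rotation vector (axis times angle).
In Python, from plant import telemetry, imaging, ticket gives the robot as it stands.
- The arm moves only by the shell command python3 -m inch 'ROWS' [FORCE]. ROWS is a JSON object of lists of equal length, an entry for each row: "offset": the shift along the tool's x, y, z in cm, a list of three; "turn": the turn about the tool's z in degrees; "fingers": the finger opening in cm, from 0 to 8.54. A call has 1 to 20 rows; each row shifts and turns the commanded pose from where the row before left it, along the tool's axes as they then stand; what a row does not reach is not made up. A row lasts 1/12 s, in which the tool goes at most 41.7 mm and 7.16 degrees, less where a joint would pass 70% of its speed; a pose out of reach is approached as far as the arm can. A call with a gripper value outside its range is refused whole. The fingers move at their own pace and stop on an object; FORCE is the grip in N (left out, the last holds). Time passes only in rows, so rows that do not move let the fingers close. It gives the time, the measured TCP pose, the force, the opening and the grip force at its end, in the units of the state.
- telemetry.get_obs(): the state, without advancing time (a new reading comes with each control period).
- imaging.grab_frame(name): name is "scene" or "top" or "wrist"; returns the picture (400x640x3 uint8, red, green, blue); there is no depth.
- imaging.camera_info(name): a dict with "fx", "fy", "cx", "cy" (pixels), "world_from_camera" (4x4, takes a point from camera to world coordinates); the wrist camera has in their place "tool_from_camera" (4x4, takes a point from camera to tool coordinates, whose origin is the TCP and whose axes are the flange's). Camera axes: x right, y down, z forward; pixel columns grow to the right and rows downward; lengths in m; the calibration is good to about 2 mm. A picture is of the moment at which its call begins: read the wrist's pose just before it. camera_info takes no time and is no camera call.
- ticket.close_job(): hands the job in; it is judged then, once.
Trained networks look in the newest picture that a camera, given by its name, has taken for a name from the list of things; names that differ only in an ending like _2 or _b are one class to them, and where a whole thing is asked for, a point or a joint stands for the part that bears it (a point fixed in the world has none). Each returns a list of dicts, best first, with "conf" (0 to 1); they miss things now and then, are a little off and sometimes report something else, mostly with a low value. They report only what shows in the picture. A call takes as long as a camera call. They do not tell look-alikes from the thing itself.
- imaging.search_frame(camera, query): "location" ([column, row] in pixels, amid what is visible of it).
The state is a dict: "t": time; "joint_pos": joint angles; "dq": joint speeds; "joint_torque": joint torques, N m; "eef_pos": TCP position; "eef_rot": TCP orientation; "wrist_force": force on the tool from outside, world axes, zero at the start; "torque": the same for the moment, N m; "width": finger opening in m; "finger_force": force on a finger pad.
Only numpy, scipy, OpenCV 4.12 (cv2) and the standard library are available. Lean on these libraries where they do the work, as an engineer would, in place of code of your own. Each camera call takes 0.05 s, during which the arm holds its last target. There are 200 camera calls.

## Working session

There is one attempt and no reset: what is moved stays moved. The work goes in short steps, Python scripts to look and compute and a shell command to move; the robot and the scene stay as the last step left them, time stands still between calls to the robot, and variables do not carry over. Pictures are saved under pics/ and viewed, at most 10 in all, crops included, and the job is handed in when it is done.

```bash
mkdir -p pics; cat > h.py <<'E'
import numpy as np, cv2
from scipy.spatial.transform import Rotation as R
from plant import telemetry, imaging, ticket
def grab(n,save=None):
    im=imaging.grab_frame(n)
    if save: cv2.imwrite('pics/'+save,im[:,:,::-1])
    return im
def cam(n):
    c=imaging.camera_info(n)
    if n=='wrist':
        o=telemetry.get_obs();T=np.eye(4);T[:3,:3]=R.from_rotvec(o['eef_rot']).as_matrix();T[:3,3]=o['eef_pos']
        return c,T@np.array(c['tool_from_camera'])
    return c,np.array(c['world_from_camera'])
def onplane(cm,px,z):
    c,W=cm; d=W[:3,:3]@np.array([(px[0]-c['cx'])/c['fx'],(px[1]-c['cy'])/c['fy'],1]); o=W[:3,3]
    return o+d*(z-o[2])/d[2]
def proj(cm,p):
    c,W=cm; q=np.linalg.inv(W)@np.append(p,1); return np.array([c['fx']*q[0]/q[2]+c['cx'],c['fy']*q[1]/q[2]+c['cy']])
def tri(cms,pxs):
    A=np.zeros((3,3));b=np.zeros(3)
    for cm,px in zip(cms,pxs):
        c,W=cm; d=W[:3,:3]@np.array([(px[0]-c['cx'])/c['fx'],(px[1]-c['cy'])/c['fy'],1]);d/=np.linalg.norm(d)
        P=np.eye(3)-np.outer(d,d);A+=P;b+=P@W[:3,3]
    return np.linalg.solve(A,b)
E
python3 - <<'E'
from h import *
a=grab('scene');b=grab('top')
cv2.imwrite('pics/s0.png',a[:,:,::-1]);cv2.imwrite('pics/t0.png',b[:,:,::-1])
for n in ('scene','top'):
    print(n,np.round(cam(n)[1],3).tolist(),cam(n)[0]['fx'])
    for q in ('rig','rack','plunger','stopper1','oil_bottle','bung','port1'):
        print(q,[(np.round(d['location']).tolist(),round(d['conf'],2)) for d in imaging.search_frame(n,q)][:8])
o=telemetry.get_obs();print(o['eef_pos'],o['eef_rot'],o['width'],R.from_rotvec(o['eef_rot']).as_matrix().round(3))
print(imaging.camera_info('wrist'))
E
```

```text
scene [[-0.47, 0.593, -0.654, 1.276], [0.882, 0.318, -0.346, 0.323], [0.002, -0.74, -0.673, 0.832], [0.0, 0.0, 0.0, 1.0]] 411.50565624333115
rig [([338.0, 246.0], 0.88), ([264.0, 158.0], 0.5)]
rack [([260.0, 178.0], 0.66)]
plunger [([415.0, 264.0], 0.78), ([385.0, 211.0], 0.77), ([428.0, 234.0], 0.62)]
stopper1 [([333.0, 231.0], 0.6), ([306.0, 224.0], 0.59), ([253.0, 169.0], 0.56), ([264.0, 159.0], 0.46), ([347.0, 233.0], 0.38), ([385.0, 230.0], 0.27)]
oil_bottle [([337.0, 244.0], 0.59)]
bung [([262.0, 176.0], 0.71), ([215.0, 209.0], 0.69), ([320.0, 291.0], 0.34)]
port1 [([335.0, 246.0], 0.94)]
top [[-0.028, -0.986, 0.166, 0.386], [-1.0, 0.027, -0.011, -0.029], [0.006, -0.166, -0.986, 1.248], [0.0, 0.0, 0.0, 1.0]] 417.89241982856527
rig [([302.0, 197.0], 0.82)]
rack [([416.0, 248.0], 0.7), ([255.0, 201.0], 0.33)]
plunger [([220.0, 186.0], 0.53), ([218.0, 208.0], 0.51)]
stopper1 [([284.0, 196.0], 0.59), ([421.0, 260.0], 0.54), ([320.0, 189.0], 0.49), ([412.0, 236.0], 0.46)]
oil_bottle [([302.0, 278.0], 0.62)]
bung []
port1 [([303.0, 195.0], 0.95), ([346.0, 274.0], 0.52)]
[ 0.27219581 -0.67195152  0.23131959] [-3.08358365e+00 -6.00850995e-01 -1.89032878e-05] 0.08528143595340933 [[ 0.927  0.375  0.   ]
 [ 0.375 -0.927  0.   ]
 [ 0.    -0.    -1.   ]]
{'fx': 299.43919563885186, 'fy': 299.43919563885186, 'cx': 319.3579249841775, 'cy': 197.4260651009412, 'tool_from_camera': array([[ 1.24946345e-04, -9.49896163e-01, -3.12565614e-01,
         7.93484005e-02],
       [ 9.99999572e-01,  4.05263361e-04, -8.31863164e-04,
         7.81697189e-04],
       [ 9.16855020e-04, -3.12565376e-01,  9.49895807e-01,
        -1.44495124e-01],
       [ 0.00000000e+00,  0.00000000e+00,  0.00000000e+00,
         1.00000000e+00]])}
```

View pics/s0.png

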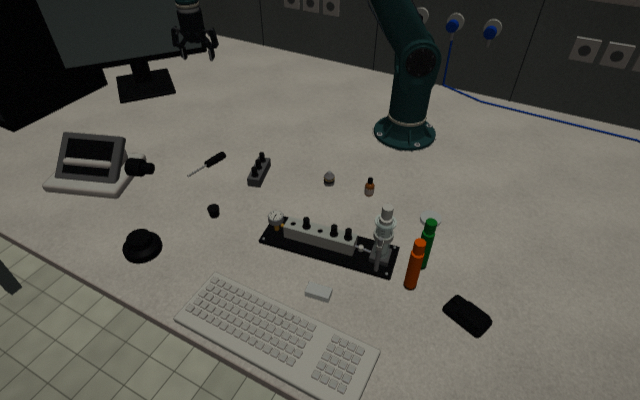

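View pics/t0.png

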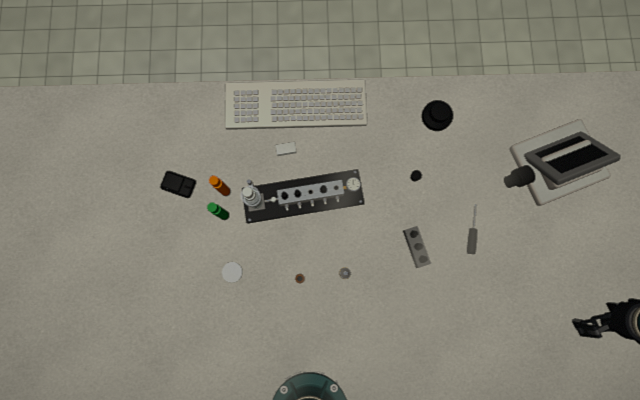

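The scene view shows the rack at (260,172), the rig at (330,245) with the white plunger at (386,212), and the green and orange look-alikes at (428,230) and (415,264). In the top view the stoppers in ports are at about (284,196), (297,193) and (323,188). The gaps at about (310,191) and (337,187) suggest ports 3 and 1 are open. The spares are at (413,235), (417,247) and (421,260).

```bash
cat > m1.py <<'E'
from h import *
S=cam('scene');T=cam('top')
print('green/orange z0',onplane(T,(222,214),.0)[:2],onplane(T,(225,190),.0)[:2])
P=tri([S,T],[(387,209),(247,188)]);print('plunger knob',P)
for n,s,t in (('A',(306,222),(323,188)),('B',(333,229),(297,193)),('C',(347,232),(284,196)),('rackfar',(264,158),(413,235)),('racknear',(253,169),(421,260))):
    print(n,tri([S,T],[s,t]).round(4), onplane(T,t,.075 if len(n)<2 else .05)[:2].round(4))
c=np.vstack([onplane(T,p,0.012)[:2] for p in ((243,182),(358,170),(364,203),(248,222))]);print('rig corners',c.round(4),c.mean(0))
b=cv2.imread('pics/t0.png');cv2.imwrite('pics/t0c.png',np.hstack([cv2.resize(b[150:240,200:370],None,fx=4,fy=4,interpolation=cv2.INTER_CUBIC)]))
E
python3 m1.py
```

```text
green/orange z0 [0.56900979 0.24760053] [0.6424305  0.23920586]
plunger knob [0.60711843 0.14311796 0.18828108]
A [ 0.6268 -0.0573  0.0676] [ 0.6252 -0.057 ]
B [0.6148 0.0167 0.0668] [0.6127 0.0177]
C [0.6073 0.0535 0.067 ] [0.605  0.0549]
rackfar [ 0.4781 -0.2936  0.0957] [ 0.4856 -0.3118]
racknear [ 0.4222 -0.359  -0.0141] [ 0.4139 -0.3299]
rig corners [[ 0.6631  0.1826]
 [ 0.6909 -0.1665]
 [ 0.5888 -0.18  ]
 [ 0.5411  0.1676]] [0.62099449 0.00089511]
```

View pics/t0c.png

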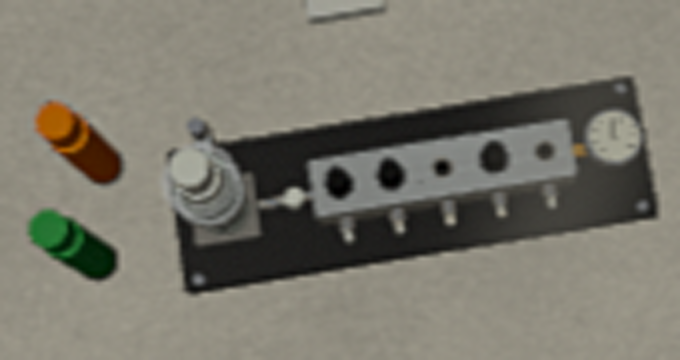

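The crop shows stoppers in ports 2, 4 and 5, with ports 1 and 3 open. The plunger is at the left, clear of both look-alikes. Next I move over the rack and look with the wrist camera.

```bash
python3 -m inch '{"offset":[[2.2,-1.8,0.2],[2.2,-1.8,0.2],[2.2,-1.8,0.2],[2.2,-1.8,0.2],[2.2,-1.8,0.2],[2.2,-1.8,0.2],[2.2,-1.8,0.2],[2.2,-1.8,0.2],[2.2,-1.8,0.2],[2.2,-1.8,0.2],[2.2,-1.8,0.2],[2.2,-1.8,0.2],[2.2,-1.8,0.2],[2.0,-2.2,0.4],[0,0,0],[0,0,0]],"turn":[0,0,0,0,0,0,0,0,0,0,4,4,0,0,0,0],"fingers":[5,5,5,5,5,5,5,5,5,5,5,5,5,5,5,5]}' 40
cat > w.py <<'E'
import sys
from h import *
cm=cam('wrist');grab('wrist',sys.argv[1])
o=telemetry.get_obs();print(o['t'],o['eef_pos'].round(4),R.from_rotvec(o['eef_rot']).as_matrix()[:2,0].round(4),o['width'],o['wrist_force'])
for q in sys.argv[2:]:
    for d in imaging.search_frame('wrist',q): print(q,np.round(d['location'],1).tolist(),round(d['conf'],2))
E
python3 w.py w1.png stopper4 rack
```

```text
t: 2.13
eef_pos: [0.47, -0.3223, 0.2012]
eef_rot: [-3.116, -0.392, -0.001]
wrist_force: [0.1, -0.3, 0.4]
width: 0.0503
finger_force: 0.0
2.1833 [ 0.4689 -0.3243  0.2014] [0.9697 0.2444] 0.04969348425899865 [-2.37026445e-01  5.39617848e-01  1.49400052e-04]
stopper4 [320.3, 194.2] 0.88
stopper4 [320.7, 161.6] 0.75
stopper4 [323.2, 230.3] 0.68
rack [316.3, 180.8] 0.98
```

View pics/w1.png

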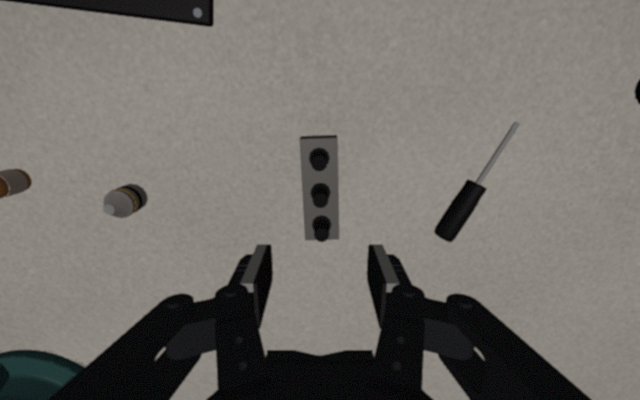

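The wrist view shows the rack at (320,188), with knobs at (319,158), (320,193) and (321,228). The tool is well aligned with the row.

```bash
python3 - <<'E'
from h import *
cm=cam('wrist')
for p in ((320.7,161.6),(320.3,194.2),(323.2,230.3)): print(onplane(cm,p,.045).round(4))
for p in ((319,158),(320,192),(321.5,227)): print('img',onplane(cm,p,.05).round(4))
for p in ((302,137),(337,136),(305,240),(338,239)): print('rack',onplane(cm,p,.03).round(4))
E
```

```text
[ 0.4865 -0.3236  0.045 ]
[ 0.4526 -0.3317  0.045 ]
[ 0.413  -0.3448  0.045 ]
img [ 0.4906 -0.3209  0.05  ]
img [ 0.4564 -0.3304  0.05  ]
img [ 0.4185 -0.3415  0.05  ]
rack [ 0.504  -0.2992  0.03  ]
rack [ 0.5138 -0.3344  0.03  ]
rack [ 0.3893 -0.3291  0.03  ]
rack [ 0.3998 -0.3661  0.03  ]
```

```bash
python3 -m inch '{"offset":[[0.5,0.1,2],[0.5,0.1,2],[0.5,0,2],[0.4,0,2],[0,0,0],[0,0,0],[0,0,0]],"turn":[0,0,0,-1.8,0,0,0]}'
python3 w.py w2.png stopper4 rack
cat >> h.py <<'E'
def blob(im,box,thr=45):
    x0,y0,x1,y1=box; g=cv2.cvtColor(im,cv2.COLOR_RGB2GRAY)[y0:y1,x0:x1]
    n,l,s,c=cv2.connectedComponentsWithStats((g<thr).astype(np.uint8))
    return [(s[i].tolist(),(c[i]+[x0,y0]).round(1).tolist()) for i in range(1,n) if s[i][4]>40]
E
python3 - <<'E'
import cv2
b=cv2.imread('pics/w2.png');cv2.imwrite('pics/w2c.png',cv2.resize(b[60:300,220:420],None,fx=2.5,fy=2.5))
E
```

```text
2.3333 [ 0.4676 -0.3263  0.2015] [0.9707 0.2402] 0.0501433517518078 [-0.17287807 -0.49971334  0.27746859]
stopper4 [320.5, 225.0] 0.94
stopper4 [319.2, 188.7] 0.81
stopper4 [315.0, 154.1] 0.65
stopper4 [462.0, 198.3] 0.18
rack [317.4, 177.8] 0.91schema error: expected keys offset, turn, fingers
```

View pics/w2c.png

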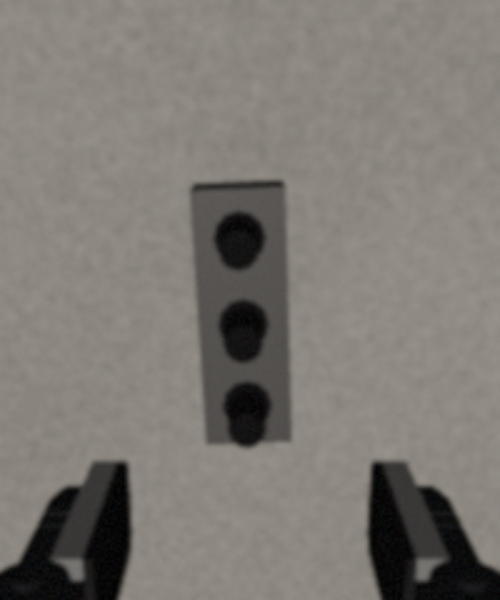

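The move was refused because "fingers" is required, so this crop is the same place again: knobs at about (316,157), (317,192) and (318,227). I'll resend it.

```bash
python3 -m inch '{"offset":[[0.5,0.1,2],[0.5,0.1,2],[0.5,0,2],[0.5,0,2],[0,0,0],[0,0,0],[0,0,0]],"turn":[0,0,0,-2,0,0,0],"fingers":[5,5,5,5,5,5,5]}'
python3 w.py w3.png stopper4
python3 - <<'E'
import cv2
b=cv2.imread('pics/w3.png');cv2.imwrite('pics/w3c.png',cv2.resize(b[60:300,200:440],None,fx=2.5,fy=2.5))
E
```

```text
t: 3.02
eef_pos: [0.4882, -0.3228, 0.1221]
eef_rot: [3.11, 0.436, 0.001]
wrist_force: [0.3, -0.1, 0.1]
width: 0.0501
finger_force: 0.0
3.0667 [ 0.4885 -0.3229  0.1225] [0.9615 0.2749] 0.05005561597384824 [0.26877343 0.87275127 0.48010722]
stopper4 [314.0, 283.0] 0.88
stopper4 [312.2, 242.8] 0.86
stopper4 [312.8, 204.4] 0.85
```

View pics/w3c.png

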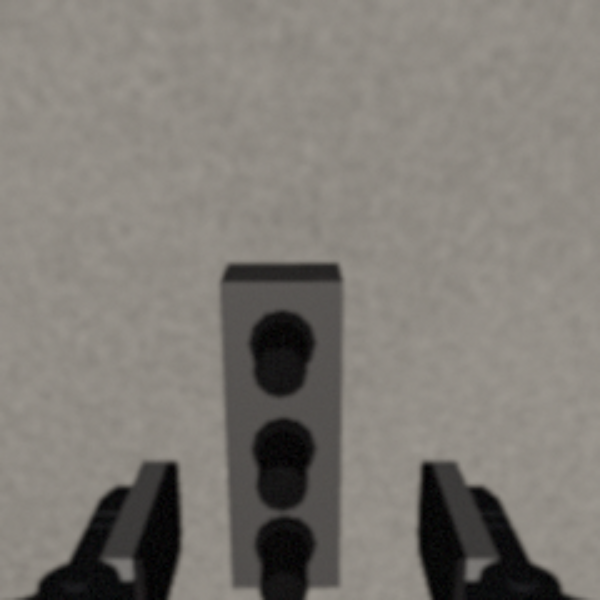

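The crop shows the flanges in full-picture pixels at (313,197), (314,239) and (314,278), and the knob tops at (312,209) and (313,254).

```bash
python3 - <<'E'
from h import *
cm=cam('wrist')
for p in ((312.8,197.2),(313.6,238.8),(314,278)): print('flange',onplane(cm,p,.034).round(4))
for p in ((311.6,209.2),(312.8,254.4)): print('knob',onplane(cm,p,.06).round(4))
# heights: earlier view, pose at w2
c=cm[0];W=np.eye(4)
x=np.array([.9707,.2402,0]);T=np.eye(4);T[:3,0]=x;T[:3,1]=[.2402,-.9707,0];T[:3,2]=[0,0,-1];T[:3,3]=[.4676,-.3263,.2015]
c2=(c,T@np.array(c['tool_from_camera']))
print('tri centre detection',[tri([cm,c2],[a,b]).round(4).tolist() for a,b in (((312.8,204.4),(315,154.1)),((312.2,242.8),(319.2,188.7)),((314,283),(320.5,225)))])
E
```

```text
flange [ 0.4903 -0.3176  0.034 ]
flange [ 0.4543 -0.3284  0.034 ]
flange [ 0.417  -0.3392  0.034 ]
knob [ 0.4894 -0.3175  0.06  ]
knob [ 0.4536 -0.3284  0.06  ]
tri centre detection [[0.4971, -0.316, 0.0713], [0.4602, -0.3273, 0.0535], [0.4157, -0.3404, 0.0395]]
```

```bash
python3 -m inch '{"offset":[[0.3,-0.5,0],[0,0,2],[0,0,2],[0,0,2],[0,0,1.5],[0,0,0.8],[0,0,0],[0,0,0],[0,0,0],[0,0,0],[0,0,0],[0,0,0],[0,0,0],[0,0,0]],"turn":[-0.6,0,0,0,0,0,0,0,0,0,0,0,0,0],"fingers":[5,5,5,5,5,5,5,0,0,0,0,0,0,0]}' 40
```

```text
t: 4.28
eef_pos: [0.4907, -0.3167, 0.0396]
eef_rot: [3.107, 0.454, 0.003]
wrist_force: [-0.3, -0.1, 6.1]
width: 0.0145
finger_force: 39.1
```

Grip is good. Lift, carry and start turning.

```bash
python3 -m inch '{"offset":[[0,0,-1.5],[0,0,-3],[0,0,-3.5],[0,0,-4],[0,0,-4],[2,-2.2,-1],[2,-2.2,-1],[2,-2.2,0],[2,-2.2,0],[2,-2.2,0],[2,-2.2,0],[2,-2.2,0],[2,-2.2,0],[2,-2.2,0],[2.5,-2,0],[0,0,0],[0,0,0],[0,0,0],[0,0,0],[0,0,0]],"turn":[0,0,0,0,0,0,0,0,0,0,0,0,0,0,0,-6,-7,-7,-7,-7],"fingers":[0,0,0,0,0,0,0,0,0,0,0,0,0,0,0,0,0,0,0,0]}'
python3 -m inch '{"offset":[[0,0,0],[0,0,0],[0,0,0],[0,0,0],[0,0,0],[0,0,0],[0,0,0],[0,0,0],[0,0,0],[0,0,0]],"turn":[-7,-7,-7,-7,-7,-7,-5,0,0,0],"fingers":[0,0,0,0,0,0,0,0,0,0]}'
python3 w.py w4.png stopper4 port1 plunger
```

```text
t: 5.95
eef_pos: [0.6235, -0.0485, 0.2183]
eef_rot: [2.835, 1.353, -0.001]
wrist_force: [-0.7, -0.6, -0.6]
width: 0.0144
finger_force: 39.1
t: 6.78
eef_pos: [0.6237, -0.0487, 0.2183]
eef_rot: [2.071, 2.362, -0.0]
wrist_force: [-0.3, 0.3, -1.0]
width: 0.0144
finger_force: 39.0
6.8333 [ 0.6237 -0.0486  0.2183] [-0.1315  0.9913] 0.014252673326778919 [ 0.89711449 -0.13994427 -0.62432049]
stopper4 [323.1, 190.5] 0.91
stopper4 [321.2, 260.9] 0.89
stopper4 [319.2, 72.3] 0.81
stopper4 [319.7, 109.1] 0.72
port1 [330.6, 119.0] 0.7
plunger [335.2, 119.7] 0.26
```

View pics/w4.png

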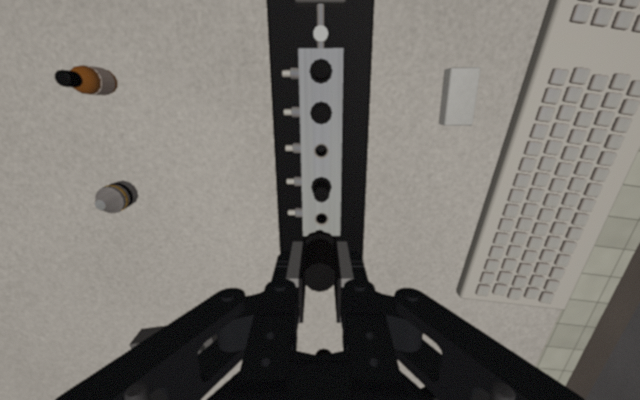

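The wrist view is well aligned with the manifold: open ports 3 and 1 are at about (321,151) and (321,218), and stoppers 5, 4 and 2 at (321,70), (321,112) and (321,188). Nothing else is close by.

```bash
cat > ports.py <<'E'
from h import *
import sys
cm=cam('wrist');im=grab('wrist')
for thr in (50,70):
  for s,c in blob(im,(304,50,338,232),thr):
    print(thr,s,c,onplane(cm,c,.052).round(4)[:2])
g=cv2.cvtColor(im,cv2.COLOR_RGB2GRAY);e=[]
for v in range(120,230,15):
    r=g[v,270:375].astype(int); xs=np.where(r>110)[0]
    if len(xs):
        a=onplane(cm,(270+xs[0]-.5,v),.052);b=onplane(cm,(270.5+xs[-1],v),.052);print(v,270+xs[0],270+xs[-1],((a+b)/2)[:2].round(4),np.linalg.norm(a-b).round(4))
E
python3 ports.py
```

```text
50 [7, 10, 20, 23, 359] [320.4, 70.9] [0.6101 0.0556]
50 [7, 53, 20, 20, 311] [320.5, 112.7] [0.6154 0.0174]
50 [12, 96, 10, 10, 83] [320.7, 150.5] [ 0.6207 -0.0201]
50 [8, 128, 18, 23, 316] [320.7, 188.8] [ 0.6262 -0.0612]
50 [13, 165, 9, 8, 61] [320.9, 218.5] [ 0.6311 -0.0955]
70 [6, 10, 22, 23, 383] [320.3, 71.0] [0.6101 0.0555]
70 [7, 53, 20, 21, 333] [320.5, 112.7] [0.6154 0.0174]
70 [12, 95, 11, 12, 97] [320.8, 150.3] [ 0.6208 -0.0199]
70 [8, 128, 19, 24, 342] [320.7, 189.0] [ 0.6263 -0.0614]
70 [12, 164, 10, 10, 74] [320.8, 218.3] [ 0.631  -0.0953]
120 270 374 [0.6179 0.0106] 0.1057
135 270 374 [ 0.6199 -0.0042] 0.1074
150 270 374 [ 0.6219 -0.0194] 0.109
165 270 374 [ 0.6241 -0.0351] 0.1108
180 270 374 [ 0.6263 -0.0513] 0.1126
195 270 374 [ 0.6286 -0.068 ] 0.1144
210 270 374 [ 0.631  -0.0853] 0.1163
225 270 374 [ 0.6334 -0.1031] 0.1183
```

```bash
python3 -m inch '{"offset":[[-2.3,0.1,0],[-2.3,0,0],[0,0,3],[0,0,3],[0,0,3],[0,0,3],[0,0,1],[0,0,0],[0,0,0]],"turn":[0,0,0,0,0,0,0,0,0],"fingers":[0,0,0,0,0,0,0,0,0]}'
python3 -m inch '{"offset":[[0,0,0.5],[0,0,0.5],[0,0,0.5],[0,0,0],[0,0,0]],"turn":[0,0,0,0,0],"fingers":[0,0,0,0,0]}'
```

```text
t: 7.78
eef_pos: [0.6314, -0.0938, 0.0886]
eef_rot: [2.068, 2.365, 0.0]
wrist_force: [0.4, -0.1, 0.3]
width: 0.0145
finger_force: 39.0
t: 8.2
eef_pos: [0.6309, -0.0941, 0.0734]
eef_rot: [2.068, 2.365, -0.0]
wrist_force: [1.2, 1.3, 0.5]
width: 0.0141
finger_force: 39.0
```

```bash
python3 -m inch '{"offset":[[0,0,0.4],[0,0,0.4],[0,0,0.3],[0,0,0.1],[0,0,0],[0,0,0]],"turn":[0,0,0,0,0,0],"fingers":[0,0,0,0,0,0]}'
```

```text
t: 8.7
eef_pos: [0.6312, -0.0943, 0.0617]
eef_rot: [2.068, 2.364, -0.0]
wrist_force: [-0.9, -0.7, 3.6]
width: 0.0141
finger_force: 39.5
```

```bash
python3 -m inch '{"offset":[[0,0,0.1],[0,0,0],[0,0,0]],"turn":[0,0,0],"fingers":[0,0,0]}'
python3 -m inch '{"offset":[[0,0,0],[0,0,0],[0,0,0],[0,0,0],[0,0,-2],[0,0,-4],[0,0,-4],[0,0,-4],[0,0,-2],[0,0,0],[0,0,0]],"turn":[0,0,0,0,0,0,0,0,0,0,0],"fingers":[5,5,5,5,5,5,5,5,5,5,5]}'
cp ports.py p2.py; sed -i 's/(304,50,338,232)/(304,50,338,260)/' p2.py; python3 p2.py | grep -v ^[12]..\ 270; python3 w.py w5.png stopper4
```

```text
t: 8.95
eef_pos: [0.6313, -0.0943, 0.0616]
eef_rot: [2.068, 2.364, -0.001]
wrist_force: [-1.7, -1.1, 9.7]
width: 0.0141
finger_force: 40.1
t: 9.87
eef_pos: [0.6316, -0.094, 0.2216]
eef_rot: [2.067, 2.363, 0.002]
wrist_force: [0.5, -0.4, 0.0]
width: 0.0499
finger_force: 0.0
50 [5, 0, 20, 24, 371] [318.3, 61.6] [0.6153 0.0182]
50 [10, 49, 10, 11, 92] [318.5, 103.7] [ 0.6206 -0.02  ]
50 [6, 83, 18, 21, 293] [318.7, 143.1] [ 0.6259 -0.0588]
50 [6, 119, 18, 23, 311] [318.5, 179.7] [ 0.631  -0.0978]
50 [0, 147, 11, 15, 103] [308.1, 201.6] [ 0.6228 -0.1242]
50 [20, 147, 14, 20, 147] [332.1, 202.6] [ 0.6494 -0.1219]
70 [4, 0, 22, 24, 400] [318.3, 61.6] [0.6153 0.0182]
70 [9, 48, 12, 12, 111] [318.5, 103.7] [ 0.6206 -0.02  ]
70 [5, 83, 20, 22, 318] [318.6, 143.2] [ 0.6259 -0.0589]
70 [6, 119, 18, 23, 331] [318.5, 179.7] [ 0.631  -0.0978]
70 [0, 147, 34, 21, 365] [321.6, 203.6] [ 0.638  -0.1246]
9.9667 [ 0.6297 -0.0941  0.2188] [-0.1331  0.9911] 0.05011982624212832 [ 0.55065686  0.14619547 -0.92746254]
stopper4 [323.8, 145.0] 0.92
stopper4 [319.2, 13.0] 0.89
stopper4 [321.0, 181.0] 0.79
stopper4 [320.1, 60.3] 0.63
```

Stopper 1 is home in port 1: it came to rest at the expected height, and its spacing from port 2 is right. Back for the middle spare.

```bash
python3 -m inch '{"offset":[[0,0,0],[0,0,0],[0,0,0],[0,0,0],[0,0,0],[0,0,0],[0,0,0],[0,0,0],[0,0,0],[0,0,0],[0,0,0],[0,0,0],[-2.4,1.7,0],[-2.4,1.7,0],[-2.4,1.7,0],[-2.4,1.7,0],[-2.4,1.7,0],[-2.4,1.7,0],[-2.4,1.7,0],[-2.4,1.7,0]],"turn":[7,7,7,7,7,7,7,7,7,7,7,4,0,0,0,0,0,0,0,0],"fingers":[5,5,5,5,5,5,5,5,5,5,5,5,5,5,5,5,5,5,5,5]}'
python3 -m inch '{"offset":[[-2.2,1.9,2],[-2.2,1.9,2],[0,0,3],[0,0,2],[0,0,0],[0,0,0],[0,0,0]],"turn":[0,0,0,0,0,0,0],"fingers":[5,5,5,5,5,5,5]}'
```

```text
t: 11.68
eef_pos: [0.4838, -0.2797, 0.2184]
eef_rot: [-3.107, -0.455, 0.005]
wrist_force: [0.4, -1.6, -0.3]
width: 0.0499
finger_force: 0.0
t: 12.27
eef_pos: [0.4551, -0.328, 0.1303]
eef_rot: [-3.108, -0.456, 0.0]
wrist_force: [0.2, 0.5, -0.4]
width: 0.0501
finger_force: 0.0
```

```bash
python3 -m inch '{"offset":[[0,0,2.5],[0,0,2.5],[0,0,2],[0,0,1.3],[0,0,0.8],[0,0,0],[0,0,0],[0,0,0],[0,0,0],[0,0,0],[0,0,0],[0,0,0],[0,0,0]],"turn":[0,0,0,0,0,0,0,0,0,0,0,0,0],"fingers":[5,5,5,5,5,5,0,0,0,0,0,0,0]}' 40
```

```text
t: 13.35
eef_pos: [0.4553, -0.328, 0.0406]
eef_rot: [3.108, 0.455, 0.002]
wrist_force: [-0.6, 2.6, 5.7]
width: 0.0146
finger_force: 38.9
```

```bash
python3 -m inch '{"offset":[[0,0,-1.5],[0,0,-3],[0,0,-3.5],[0,0,-4],[0,0,-4],[2.1,-2.1,0],[2.1,-2.1,0],[2.1,-2.1,0],[2.1,-2.1,0],[2.1,-2.1,0],[2.1,-2.1,0],[2.1,-2.1,0],[2.1,-2.1,0],[2.1,-2.1,0],[2.1,-2.1,0],[2.1,-2.1,0],[1.6,-1.8,0],[0,0,0],[0,0,0],[0,0,0]],"turn":[0,0,0,0,0,0,0,0,0,0,0,0,0,0,0,0,0,-6,-7,-7],"fingers":[0,0,0,0,0,0,0,0,0,0,0,0,0,0,0,0,0,0,0,0]}'
python3 -m inch '{"offset":[[0,0,0],[0,0,0],[0,0,0],[0,0,0],[0,0,0],[0,0,0],[0,0,0],[0,0,0],[0,0,0],[0,0,0],[0,0,0]],"turn":[-7,-7,-7,-7,-7,-7,-7,-7,-5,0,0],"fingers":[0,0,0,0,0,0,0,0,0,0,0]}'
python3 p2.py | grep -v '^[12].. 270'
```

```text
t: 15.02
eef_pos: [0.6202, -0.0181, 0.1998]
eef_rot: [2.978, 0.999, 0.001]
wrist_force: [0.2, -0.6, -0.2]
width: 0.0146
finger_force: 39.1
t: 15.93
eef_pos: [0.6199, -0.0194, 0.1996]
eef_rot: [2.071, 2.361, 0.0]
wrist_force: [-0.6, 0.4, -0.2]
width: 0.0143
finger_force: 38.9
50 [0, 0, 12, 30, 305] [308.8, 64.6] [0.5957 0.087 ]
50 [21, 0, 13, 30, 341] [331.7, 64.6] [0.6161 0.0897]
50 [6, 43, 21, 22, 367] [320.1, 103.6] [0.6101 0.0553]
50 [7, 85, 20, 23, 348] [320.3, 146.0] [0.6155 0.0163]
50 [12, 128, 10, 10, 84] [320.6, 182.4] [ 0.6206 -0.02  ]
50 [0, 160, 34, 50, 1166] [320.2, 239.6] [ 0.6286 -0.0833]
70 [0, 0, 13, 30, 327] [309.1, 64.6] [0.596 0.087]
70 [20, 0, 14, 30, 362] [331.3, 64.6] [0.6157 0.0896]
70 [6, 43, 22, 23, 391] [320.1, 103.8] [0.6102 0.0551]
70 [6, 85, 21, 24, 375] [320.3, 146.0] [0.6155 0.0163]
70 [11, 127, 12, 11, 97] [320.6, 182.3] [ 0.6206 -0.0199]
70 [0, 160, 34, 50, 1199] [320.3, 239.2] [ 0.6286 -0.0828]
120 299 374 [0.6275 0.0426] 0.0719
135 299 374 [0.6295 0.0288] 0.073
```

```bash
python3 -m inch '{"offset":[[0.05,0.05,2.5],[0,0,3],[0,0,3],[0,0,2],[0,0,0.7],[0,0,0],[0,0,0.5],[0,0,0.5],[0,0,0.5],[0,0,0],[0,0,0]],"turn":[0,0,0,0,0,0,0,0,0,0,0],"fingers":[0,0,0,0,0,0,0,0,0,0,0]}'

```

```text
t: 16.9
eef_pos: [0.6206, -0.0185, 0.0726]
eef_rot: [2.068, 2.364, 0.0]
wrist_force: [-0.3, 0.1, -0.2]
width: 0.0145
finger_force: 39.0
```

```bash
python3 -m inch '{"offset":[[0,0,0.4],[0,0,0.4],[0,0,0.2],[0,0,0.1],[0,0,0],[0,0,0]],"turn":[0,0,0,0,0,0],"fingers":[0,0,0,0,0,0]}'
```

```text
t: 17.4
eef_pos: [0.6207, -0.0185, 0.0626]
eef_rot: [2.068, 2.364, -0.0]
wrist_force: [-2.5, -0.6, 9.4]
width: 0.0142
finger_force: 40.1
```

Stopper 2 is home in port 3. Release, rise, and move over the syringe.

```bash
python3 -m inch '{"offset":[[0,0,0],[0,0,0],[0,0,0],[0,0,0],[0,0,-2],[0,0,-4],[0,0,-4],[0,0,-4],[0,0,-4],[0,0,-4],[0,0,-3.5],[2.7,0,0],[2.7,0,0],[2.7,0,0],[2.7,0,0],[2.7,0,0],[2.7,0,0],[0,0,0],[0,0,0],[0,0,0]],"turn":[0,0,0,0,0,0,0,0,0,0,0,0,0,0,0,0,0,0,0,0],"fingers":[5,5,5,5,5,5,5,5,5,5,6,6,6,6,6,6,6,6,6,6]}'
python3 w.py w6.png plunger stopper4
```

```text
t: 19.07
eef_pos: [0.5988, 0.1412, 0.3158]
eef_rot: [2.068, 2.364, -0.002]
wrist_force: [0.1, -0.1, 0.6]
width: 0.0602
finger_force: 0.0
19.1167 [0.599  0.1404 0.3158] [-0.1312  0.9914] 0.06015981005796579 [ 0.47331436 -0.0075138   0.18316219]
plunger [301.2, 77.9] 0.97
plunger [370.5, 89.3] 0.71
plunger [319.3, 180.3] 0.62
stopper4 [320.3, 266.2] 0.81
stopper4 [321.4, 221.0] 0.74
stopper4 [320.8, 312.8] 0.61
stopper4 [323.1, 289.4] 0.57
stopper4 [190.6, 394.3] 0.54
```

View pics/w6.png

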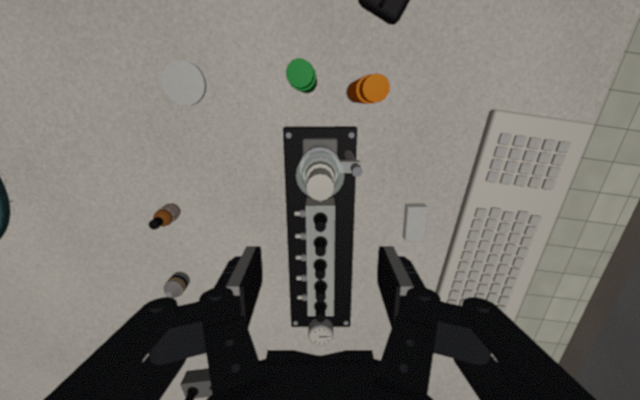

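All five ports now carry stoppers (column 320, rows 221 to 312). The white plunger knob is at (320,185), with green at (301,75) and orange at (372,88) clear of the gripper. I'll measure the knob from two heights.

```bash
cat > k.py <<'E'
from h import *
import sys
cm=cam('wrist');im=grab('wrist','k%s.png'%sys.argv[1]);g=cv2.cvtColor(im,cv2.COLOR_RGB2GRAY)
v=int(sys.argv[2]);roi=g[v-45:v+45,270:370]
c=cv2.HoughCircles(cv2.GaussianBlur(cv2.resize(roi,None,fx=4,fy=4,interpolation=cv2.INTER_CUBIC),(5,5),1),cv2.HOUGH_GRADIENT,1,40,param1=80,param2=25,minRadius=35,maxRadius=90)
print('max',roi.max(),np.round(c[0,:4]/4+[270,v-45,0],1).tolist() if c is not None else None)
p=c[0,0,:2]/4+[269.6,v-45.4];print(p,onplane(cm,p,.19).round(4))
np.savez('k%s'%sys.argv[1],p=p,W=cm[1])
E
python3 k.py 1 185
python3 -m inch '{"offset":[[0,0,2],[0,0,3],[0,0,1],[0,0,0],[0,0,0]],"turn":[0,0,0,0,0],"fingers":[6,6,6,6,6]}'
python3 k.py 2 192
python3 - <<'E'
from h import *
a,b=np.load('k1.npz'),np.load('k2.npz');c=imaging.camera_info('wrist')
print(tri([(c,a['W']),(c,b['W'])],[a['p'],b['p']]))
E
```

```text
max 166 [[320.1, 178.6, 12.2]]
[319.725 178.225] [0.5976 0.1492 0.19  ]
t: 19.68
eef_pos: [0.5989, 0.1415, 0.2561]
eef_rot: [-2.069, -2.363, 0.002]
wrist_force: [0.1, 0.4, -0.3]
width: 0.0601
finger_force: 0.0
max 168 [[320.1, 197.1, 18.3], [318.6, 211.1, 18.6]]
[319.725 196.725] [0.5969 0.1521 0.19  ]
[0.59899944 0.1375602  0.14500521]
```

```bash
python3 - <<'E'
import cv2,numpy as np
a,b=cv2.imread('pics/k1.png'),cv2.imread('pics/k2.png')
cv2.imwrite('pics/kk.png',np.hstack([cv2.resize(i[140:240,275:365],None,fx=4,fy=4,interpolation=cv2.INTER_CUBIC) for i in (a,b)]))
E
```

```text
(no output)
```

View pics/kk.png

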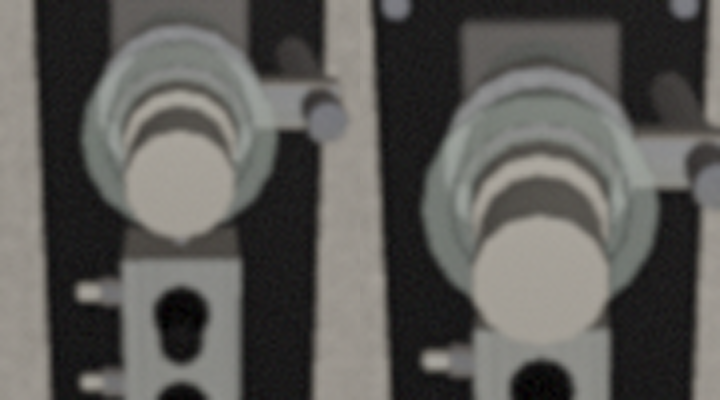

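The left tile (from 316 mm) shows the knob's top at (320,186) in full-picture pixels. The right tile (from 256 mm) shows it at (320,210).

```bash
python3 - <<'E'
from h import *
a,b=np.load('k1.npz'),np.load('k2.npz');c=imaging.camera_info('wrist')
A,B=(c,a['W']),(c,b['W']);pa,pb=(319.6,185.6),(319.6,209.8)
print(tri([A,B],[pa,pb]),onplane(A,pa,.19),onplane(B,pb,.19),telemetry.get_obs()['eef_pos'])
E
```

```text
[0.59818558 0.14272916 0.19236034] [0.59838352 0.14207405 0.19      ] [0.59819351 0.1418372  0.19      ] [0.59960314 0.14208384 0.2571795 ]
```

```bash
python3 -m inch '{"offset":[[0.03,-0.08,2.5],[0,0,2.5],[0,0,2.5],[0,0,1.5],[0,0,0.6],[0,0,0],[0,0,0],[0,0,0],[0,0,0],[0,0,0],[0,0,0],[0,0,0],[0,0,0],[0,0,0]],"turn":[0,0,0,0,0,0,0,0,0,0,0,0,0,0],"fingers":[6,6,6,6,6,6,0,0,0,0,0,0,0,0]}' 35
```

```text
t: 20.9
eef_pos: [0.5992, 0.1428, 0.1622]
eef_rot: [2.067, 2.363, 0.004]
wrist_force: [-0.5, -0.1, 6.0]
width: 0.0255
finger_force: 34.6
```

```bash
python3 -m inch '{"offset":[[0,0,-0.3],[0,0,-0.4],[0,0,-0.4],[0,0,-0.4],[0,0,0],[0,0,0]],"turn":[0,0,0,0,0,0],"fingers":[0,0,0,0,0,0]}'
```

```text
t: 21.4
eef_pos: [0.5982, 0.1423, 0.1756]
eef_rot: [2.068, 2.364, 0.001]
wrist_force: [1.1, 0.3, -1.8]
width: 0.0253
finger_force: 34.7
```

```bash
python3 -m inch '{"offset":[[0,0,-0.4],[0,0,-0.5],[0,0,-0.5],[0,0,-0.5],[0,0,-0.5],[0,0,-0.5],[0,0,-0.4],[0,0,-0.35],[0,0,0],[0,0,0],[0,0,0],[0,0,0],[0,0,0],[0,0,0]],"turn":[0,0,0,0,0,0,0,0,0,0,0,0,0,0],"fingers":[0,0,0,0,0,0,0,0,0,0,0,0,0,0]}'
python3 - <<'E'
from h import *
grab('top');grab('scene','s9.png');T=cam('top')
a=cv2.imread('pics/s0.png');b=cv2.imread('pics/s9.png')
cv2.imwrite('pics/cmp.png',np.hstack([cv2.resize(i[150:290,240:450],None,fx=1.9*2 if 0 else 1.9,fy=1.9,interpolation=cv2.INTER_CUBIC) for i in (a,b)]))
E
```

```text
t: 22.57
eef_pos: [0.5981, 0.1424, 0.2117]
eef_rot: [2.068, 2.365, 0.0]
wrist_force: [0.8, 0.0, -2.4]
width: 0.0249
finger_force: 34.9
```

View pics/cmp.png

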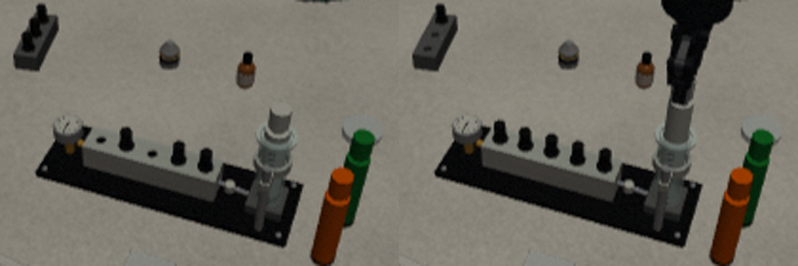

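Before and after: all five ports now hold stoppers at one height, (500,130) to (605,160) in the crop. One spare remains in the rack at (440,15), and the plunger is drawn up and held at (680,120). Wrist side force is under 1 N, so I'm handing it in.

```bash
python3 -c "
from plant import ticket
print(ticket.close_job())"
```

```text
the job is handed in; nothing more can be done
None
```

The job is handed in, though no verdict came back: ports 1 and 3 now hold stoppers, fully home, one spare is left in the rack, and the plunger is held steady about 50 mm up with under 1 N of side force at the wrist.

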